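Hang the stamp back on the carousel

TASK

The marking is done: put the yellow-knobbed stamp away. First turn the stamp carousel by its black top knob until the empty fork points straight towards the arm, then hang the stamp in that fork: slide its neck in past the sprung catch right to the slot's end and let its knob down onto the fork by feel before letting go, neither pressing hard nor dropping it. Do not knock the other stamps round, leave the rest of the desk as it is, and leave that fork facing the arm.

Things in the scene. Friction and masses are not known exactly. Their poses are not given: they have to be found in the camera images.
- carousel: Stamp carousel: heavy round base fixed to the desk (156 mm across), steel post, blue crown of six forks 60 degrees apart, open outward, five holding stamps, one empty. Origin on its vertical turning axis at desk height. The crown is clamped anywhere in a 28 mm span: the flat fork tops lie 136 to 164 mm above the desk, not measured, to be found by touch.
- front_seat (a point): Fixed point of the carousel's base, 78 mm in front (-x) of the axis, 150 mm up: the seat of the empty fork once it faces the arm, at mid span (true height +-14 mm). Fork: 6 mm thick, slot 15 mm wide, prongs 9 mm wide, flared mouth, tips 104 mm from the axis. Its end stops a 12 mm neck with the neck's centre 78 mm from the axis.
- knob_mid (a point): Fixed point on the carousel's axis, 216 mm up: middle of the black turning knob at mid span (true height +-14 mm). Knob 32 mm in diameter, 49 to 83 mm above the fork tops, on a 16 mm stem; the crown turns with it, stiffly (0.07 N m), and stays where left. Hung stamps' knobs rise 36 mm above the fork tops, 65 to 91 mm from the axis.
- catch (a joint): Sprung nib (8 mm round, steel) in the side of the empty fork's slot, its centre 87.5 mm from the axis; value: how far it is pushed in, m (0 out). A neck pushed inward meets it from 97 to 88 mm off the axis, takes about 3 to 6 N to pass it (nib pushed in some 3 mm), and is then held behind it.
- crown (a joint): Angle of the crown about the vertical axis, rad, growing counter-clockwise seen from above. At 0 (or 6.283, a full turn) the empty fork points to -x, straight towards the arm; at angle a it points along (-cos a, -sin a). Starts between 1.0 and 5.28.
- stamp_mid (a point): The yellow stamp, upright and loose on the desk, 103 mm tall, about 60 g; this point is on its axis half-way up (51.5 mm); z up, x along its block. From below: blue block 46 x 28 mm up to 21 mm; neck 12 mm in diameter up to 67 mm; round yellow knob 26 mm in diameter up to 103 mm. The knob's flat underside, 15.5 mm above this point, rests on the fork when hung. Grip it high on the knob.
- stamp: The same yellow stamp; origin at the centre of its underside.
- hung1 (a joint): Turn of hung stamp 1 about its own neck, rad, 0 at the start; it turns when knocked. It hangs 60 degrees counter-clockwise (from above) of the empty fork.
- hung2 (a joint): Turn of hung stamp 2 about its own neck, rad, 0 at the start; it turns when knocked. It hangs 120 degrees counter-clockwise (from above) of the empty fork.
- hung3 (a joint): Turn of hung stamp 3 about its own neck, rad, 0 at the start; it turns when knocked. It hangs 180 degrees counter-clockwise (from above) of the empty fork.
- hung4 (a joint): Turn of hung stamp 4 about its own neck, rad, 0 at the start; it turns when knocked. It hangs 240 degrees counter-clockwise (from above) of the empty fork.
- hung5 (a joint): Turn of hung stamp 5 about its own neck, rad, 0 at the start; it turns when knocked. It hangs 300 degrees counter-clockwise (from above) of the empty fork.
- inkpad: Bystander: open steel-cased ink pad, 75 x 110 x 14 mm, origin under its centre.
- calculator: Bystander: black calculator, 155 x 78 x 18 mm, origin under its centre.
- pencilcase: Bystander: blue and black pencil case, 85 x 215 x 62 mm, origin under its centre.
- gluestick: Bystander: upright white glue stick with orange cap, 27 mm in diameter, 88 mm tall, origin under its centre.
- inkbottle: Bystander: upright blue ink bottle with black cap, 34 mm in diameter, 70 mm tall, origin under its centre.
- marker1: Bystander: flat orange highlighter lying on the desk, about 110 x 20 x 14 mm.
- marker2: Bystander: flat green highlighter lying on the desk, about 110 x 20 x 14 mm.
Things that resemble listed ones, but are neither listed nor needed, are in the scene too. What is shaped like the stamp but red or turquoise is not meant.

How it is judged:
On the way, in this order (a step that is already met when the one before it is completed fails the run):
1. the empty fork is turned to face the arm, within 20 degrees, with the stamp still standing on the desk ((value of joint crown between -0.35 and 0.35 rad or value of joint crown between 5.9332 and 6.6332 rad) and height (world z) of stamp_mid below 0.06 m), for 0.2 s.
2. the stamp, still held, is in the front fork, its neck within 3 mm of the slot's end, upright, touching the carousel (horizontal distance between stamp_mid and carousel between 0.075 and 0.081 m and x of stamp_mid in the frame of carousel below -0.068 m and angle between stamp_mid's own z axis and vertical below 0.15 rad and (value of joint crown between -0.35 and 0.35 rad or value of joint crown between 5.9332 and 6.6332 rad) and contact force between the fingers and stamp above 0.5 N and contact force between stamp and carousel above 0.2 N and height (world z) of stamp_mid above 0.113 m), for 0.1 s.
At the end, for the whole second after the job is handed in: The yellow stamp hangs at rest and released in the front fork: neck within 3 mm of the slot's end (axis 75 to 81 mm from the carousel's), upright within 0.15 rad, its middle 117 to 152 mm above the desk, borne by the carousel, that fork facing the arm within 0.35 rad (horizontal distance between stamp_mid and carousel between 0.075 and 0.081 m and x of stamp_mid in the frame of carousel below -0.068 m and angle between stamp_mid's own z axis and vertical below 0.15 rad and (value of joint crown between -0.35 and 0.35 rad or value of joint crown between 5.9332 and 6.6332 rad) and height (world z) of stamp_mid between 0.117 and 0.152 m and contact force between stamp and carousel above 0.15 N and linear speed of stamp below 0.02 m/s and velocity of joint crown between -0.1 and 0.1 rad/s); the robot touches nothing.
It fails at once if the stamp is pressed against the carousel with more than 14 N (contact force between stamp and carousel above 14 N).
It fails at once if the stamp is dropped: it falls out of the fingers faster than 0.15 m/s, a drop of over 1 mm (contact force between the fingers and stamp below 0.05 N and linear speed of stamp above 0.15 m/s).
It fails at once if a hung stamp is knocked round by more than 0.4 rad (value of joint any of hung1, hung2, hung3, hung4, hung5 above 0.4 rad or value of joint any of hung1, hung2, hung3, hung4, hung5 below -0.4 rad).
It fails at once if something else on the desk is moved by more than 25 mm (distance of any of inkpad, calculator, pencilcase, gluestick, inkbottle, marker1, marker2 from where it was at the start of the episode above 0.025 m).
It also fails if it takes over 67 s, if anything falls off the work surface, if the arm or the gripper's body presses on something with over 40 N, if the wrist force passes 120 N, or if a joint passes its speed limit or range.

ROBOT

A 7-joint arm with a two-finger parallel gripper is mounted at the origin on the work surface. World frame = base frame: x ahead of the robot, y to its left, z up, the work surface at z = 0. Lengths are in m, angles in rad, forces in N, time in s.
With the tool pointing down it reaches from about 0.35 to 0.9 m from the base axis. Payload 7.2 kg.
Tool frame: the origin (TCP) lies at the very end of the fingers, on their centre line; the grasp point (between the pads) lies 19 mm behind it; z points along the fingers, y is the line along which they close (so a half turn about z gives the same grasp; the last joint's range is limited). The gripper opens to 85 mm and grips with 20 to 120 N. Pads are 22 mm wide; open, the fingers measure 114 mm over their backs; the gripper's body (76 mm by 85 mm) begins 54 mm behind the grasp point. The pads swing forward as they close: fully open they stand 13 mm farther back than shut.
Start: joints at [-1.369, 0.411, -0.013, 1.596, 0.006, 1.134, -0.082], TCP at [0.167, 0.602, 0.231] pointing down, gripper open.
Joint ranges: [-2.95, 2.95], [-0.29, 1.99], [-1.47, 1.44], [0.14, 2.54], [-1.03, 4.17], [0.13, 1.85], [-2.86, 2.86]. Speed limits (rad/s): [2.39, 2.39, 3.01, 3.01, 3.14, 3.14, 3.14].

INTERFACE

Orientations are given as [roll, pitch, yaw] about the fixed x, y, z axes, in that order (R = Rz(yaw) Ry(pitch) Rx(roll)).
In Python, from cell import * gives the robot as it stands.
- The arm moves only by the tool play_rows, never from a script. Its argument "commands" is a list of rows, each a list of 3 entries, a list of its own where there are three numbers: the turn, a rotation vector about the tool's x, y, z in rad, then the shift along the tool's x, y, z in m, then the opening, from -1 (shut) to 1 (fully open), so that 0 is half open. In form: [[[ax, ay, az], [x, y, z], grip], ...]. A call has 1 to 12 rows; each row is the pose to reach, as a shift and turn from the pose commanded when the call began, along the tool's axes at that moment; what a row does not reach only later rows make up. A row lasts 1/10 s, in which the tool goes at most 50 mm and 8.59 degrees, less where a joint would pass 70% of its speed; a pose out of reach is approached as far as the arm can. A call with a gripper value outside its range is refused whole. The fingers move at their own pace and stop on an object; the grip force is fixed at half the most. Time passes only in rows, so rows that repeat a pose let the fingers close. It gives the time, the measured TCP pose, the force, the opening and the grip force at its end, in the units of the state.
- get_state(): the state, without advancing time (a new reading comes with each control period).
- get_image(name): name is "side" or "top"; returns a dict with "color" (400x640x3 uint8, red, green, blue), "range_z" (400x640 float32, m along the optical axis (not along the pixel's ray), 0 where there is no reading), "mtx" (3x3 intrinsics, pixels), "extrinsics" (4x4, takes a point from camera to world coordinates). Camera axes: x right, y up, looking along -z (the intrinsics and any distortion apply to the point x, -y, -z); pixel columns grow to the right and rows downward; lengths in m; the calibration is good to about 2 mm. A picture is of the moment at which its call begins.
- finish_job(): hands the job in; it is judged then, once.
The state is a dict: "time_s": time; "qpos": joint angles; "joint_vel": joint speeds; "effort": joint torques, N m; "eef_pos": TCP position; "tool_rot": TCP orientation; "ft_force": force on the tool from outside, world axes, zero at the start; "ft_torque": the same for the moment, N m; "width": finger opening in m; "finger_force": force on a finger pad.
Only numpy, scipy, OpenCV 4.12 (cv2) and the standard library are available. Lean on these libraries where they do the work, as an engineer would, in place of code of your own. Each camera call takes 0.05 s, during which the arm holds its last target. There are 200 camera calls.

## Working session

There is one attempt and no reset: what is moved stays moved. The work goes in short steps, Python scripts to look and compute and a tool call to move; the robot and the scene stay as the last step left them, time stands still between calls to the robot, and variables do not carry over. Pictures are saved under pics/ and viewed, at most 10 in all, crops included, and the job is handed in when it is done.

Besides the shell and the picture viewer there is one more tool, called after ">>>" in YAML: its name, and indented under it one key for each argument. play_rows: Moves the arm, as the interface text tells. Its arguments: {"type":"object","properties":{"commands":{"type":"array","items":{"type":"array"}}},"required":["commands"]}

```bash
mkdir -p pics; ls; cat > h.py <<'E'
from cell import *
import numpy as np, cv2
def cloud(im):
    d=im["range_z"]; K=im["mtx"]; E=im["extrinsics"]
    v,u=np.mgrid[:d.shape[0],:d.shape[1]]
    P=np.stack([(u-K[0,2])/K[0,0]*d,-(v-K[1,2])/K[1,1]*d,-d],-1)
    W=P@E[:3,:3].T+E[:3,3]; W[d==0]=np.nan
    return W
def look(n):
    im=get_image(n); return im["color"],cloud(im),im
E
python3 - <<'E'
from h import *
for n in("top","side"):
    c,W,im=look(n); cv2.imwrite(f"pics/{n}0.png",c[:,:,::-1]); np.savez(f"{n}0.npz",c=c,W=W,K=im["mtx"],E=im["extrinsics"]); print(n,im["extrinsics"].round(3),im["mtx"].round(1))
print(get_state())
E
```

```text
pics
top [[ 0.002  0.988 -0.155  0.283]
 [-1.     0.    -0.014  0.02 ]
 [-0.014  0.155  0.988  1.497]
 [ 0.     0.     0.     1.   ]] [[436.9   0.  318.3]
 [  0.  436.9 190.2]
 [  0.    0.    1. ]]
side [[ 0.995  0.073 -0.075  0.372]
 [-0.104  0.663 -0.741 -0.997]
 [-0.004  0.745  0.667  1.073]
 [ 0.     0.     0.     1.   ]] [[516.6   0.  316.8]
 [  0.  516.6 194.9]
 [  0.    0.    1. ]]
{'time_s': 0.1, 'qpos': array([-1.36923482,  0.41180739, -0.01273168,  1.59696034,  0.00561186,
        1.13432262, -0.08221248]), 'joint_vel': array([-8.97361692e-04, -1.19847558e-03, -3.87620314e-04, -2.04130633e-03,
       -4.55144313e-05, -3.26879393e-04, -1.13552704e-03]), 'effort': array([ 2.83266025e-03, -6.01823330e+01,  6.84632733e-01, -3.00092089e+01,
        1.41035780e-02,  6.40113154e-03, -2.99376575e-05]), 'eef_pos': array([0.1664721 , 0.60195083, 0.23054488]), 'tool_rot': array([-3.14013458e+00,  1.06405206e-04,  2.87186600e+00]), 'ft_force': array([ 0.26528908,  0.21931855, -0.21033414]), 'ft_torque': array([0.01143419, 0.02705724, 0.01884469]), 'finger_force': 0.0, 'width': 0.08550561036621865}
```

View pics/top0.png

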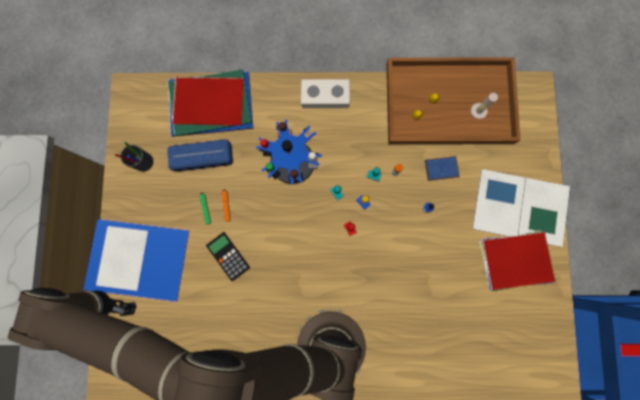

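View pics/side0.png

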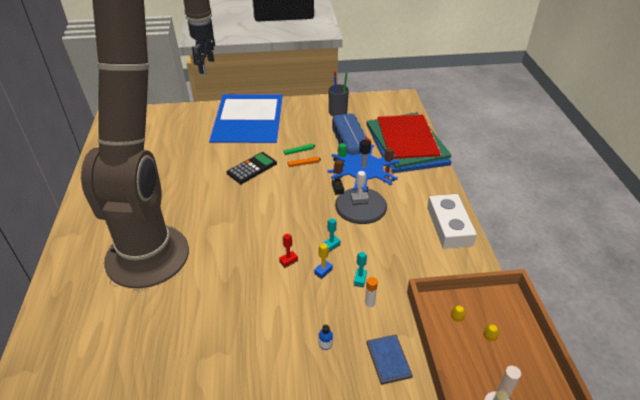

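Top view: the yellow stamp is at about (363,201) in top and (323,255) in side. Look-alikes are the red stamp (350,228), the turquoise stamps (337,191) and (375,174), the yellow knobs in the tray (434,97) and (417,114), and the glue stick (398,169). I choose the yellow knob on the blue block. The carousel is at (288,150). The next step is a close crop and measurements.

```bash
python3 - <<'E'
from h import *
t=np.load("top0.npz"); s=np.load("side0.npz")
a=cv2.resize(t["c"][110:240,245:415],None,fx=4,fy=4,interpolation=cv2.INTER_CUBIC)[:,:,::-1]
b=cv2.resize(s["c"][130:300,270:420],None,fx=3.5,fy=3.5,interpolation=cv2.INTER_CUBIC)[:,:,::-1]
cv2.imwrite("pics/tc.png",a);cv2.imwrite("pics/sc.png",b)
for n,z in(("top",t),("side",s)):
    W=z["W"];c=cv2.cvtColor(z["c"],cv2.COLOR_RGB2HSV)
    r=(W[...,2]>0.005)
    m=((c[...,0]>20)&(c[...,0]<32)&(c[...,1]>180)&r&(W[...,2]<.13)).astype(np.uint8)
    k,l,st,ce=cv2.connectedComponentsWithStats(m)
    for i in range(1,k):
        if st[i,4]>8:
            p=W[l==i]; print(n,"yel",st[i],ce[i].round(1),np.nanmedian(p,0).round(4),np.nanmax(p[:,2]).round(4))
    # things taller near carousel
    for lo,hi in((.19,.3),(.12,.19)):
        q=(W[...,2]>lo)&(W[...,2]<hi)&(W[...,0]>.4)&(W[...,0]<.8)&(np.abs(W[...,1])<.3)
        k,l,st,ce=cv2.connectedComponentsWithStats(q.astype(np.uint8))
        for i in range(1,k):
            if st[i,4]>5: p=W[l==i]; print(n,lo,st[i],ce[i].round(1),np.median(p,0).round(4),p.min(0).round(3),p.max(0).round(3))
E
```

```text
top yel [430  93   9  10  64] [434.1  97.3] [ 0.8339 -0.3589  0.0491] 0.0593
top yel [413 110   9   9  63] [417.1 113.8] [ 0.7748 -0.298   0.0507] 0.0611
top yel [363 196   6   6  31] [365.3 198.5] [ 0.4757 -0.1105  0.1039] 0.1075
top 0.19 [279 122   7   7  28] [281.8 125. ] [0.6919 0.1517 0.193 ] [0.683 0.142 0.19 ] [0.702 0.161 0.197]
top 0.19 [260 139   8   7  31] [263.5 142.1] [0.6371 0.209  0.1935] [0.628 0.197 0.191] [0.648 0.219 0.198]
top 0.19 [282 140  11  13 106] [286.9 145.8] [0.6138 0.1312 0.2377] [0.601 0.117 0.208] [0.634 0.148 0.245]
top 0.19 [309 153   7   7  33] [311.8 155.4] [0.5964 0.0582 0.1927] [0.585 0.049 0.19 ] [0.603 0.067 0.196]
top 0.19 [266 163   7   7  29] [269.3 166. ] [0.5621 0.1889 0.1936] [0.553 0.18  0.19 ] [0.572 0.199 0.199]
top 0.19 [291 170   7   7  32] [293.4 173. ] [0.5402 0.1157 0.1934] [0.532 0.104 0.19 ] [0.55  0.122 0.199]
top 0.12 [ 256  120   66   65 1593] [288.9 152.1] [0.6124 0.1312 0.1571] [0.512 0.031 0.12 ] [0.721 0.237 0.19 ]
top 0.12 [259 138   4   5  10] [260.2 139.5] [0.6557 0.2226 0.1578] [0.64  0.213 0.151] [0.662 0.228 0.188]

[... 345 characters left out ...]
2 339.2] [ 0.8326 -0.3728  0.0258] 0.0287
side 0.19 [359 137  12  21 184] [364.4 146.5] [0.6175 0.1261 0.2276] [0.603 0.117 0.19 ] [0.648 0.221 0.243]
side 0.19 [339 143   7   5  24] [341.6 144.8] [0.5634 0.1881 0.1923] [0.556 0.177 0.19 ] [0.573 0.198 0.195]
side 0.19 [386 148   8   5  24] [389.3 149.8] [0.6947 0.1492 0.192 ] [0.685 0.141 0.19 ] [0.704 0.161 0.198]
side 0.19 [335 159   7   6  27] [337.8 161.6] [0.5423 0.1128 0.1922] [0.534 0.104 0.19 ] [0.551 0.125 0.196]
side 0.19 [357 171   8   5  26] [360.8 173. ] [0.5975 0.0576 0.1917] [0.587 0.049 0.19 ] [0.605 0.067 0.195]
side 0.12 [ 327  144   72   51 1673] [362.1 167.3] [0.6081 0.1241 0.1568] [0.514 0.029 0.12 ] [0.722 0.233 0.19 ]
```

View pics/tc.png

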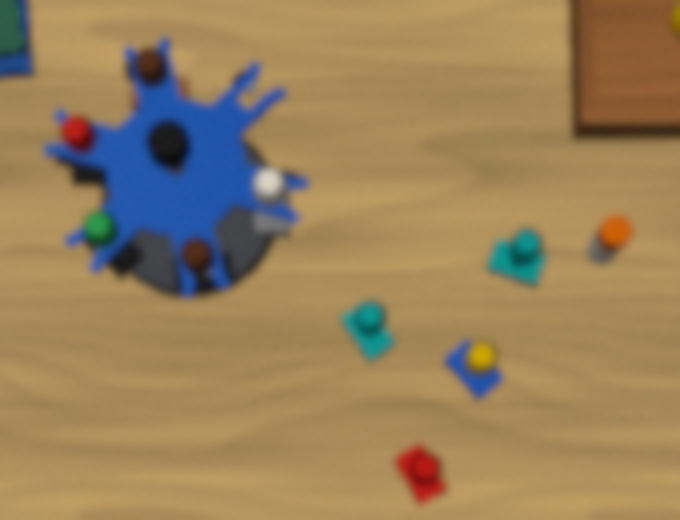

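View pics/sc.png

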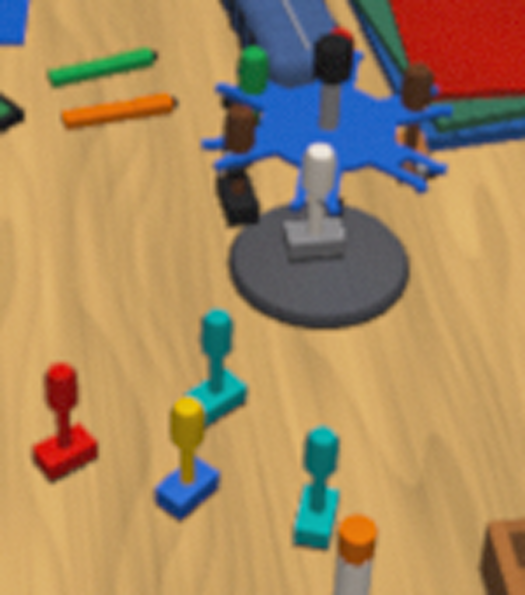

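The crops confirm the yellow knob on the blue block, with its top at crop (480,356). The empty fork is at crop (262,88), pointing +x/-y. From the five hung knobs, with opposite pairs 156 mm apart as they should be, the axis is at about (0.616,0.1335). Crown a is about 2.34 rad, so I need a 134° clockwise turn. Fork tops are at about 0.158 and the black knob spans 0.207 to 0.241. I'll move above the knob first.

>>> play_rows:
  commands:
    - [[0,0,0],[0,0,-0.05],1]
    - [[0,0,0],[-0.04,-0.024,-0.08],1]
    - [[0,0,0],[-0.08,-0.048,-0.08],1]
    - [[0,0,0],[-0.12,-0.072,-0.08],1]
    - [[0,0,0],[-0.16,-0.096,-0.08],1]
    - [[0,0,0],[-0.2,-0.12,-0.08],1]
    - [[0,0,0],[-0.24,-0.144,-0.08],1]
    - [[0,0,0],[-0.28,-0.168,-0.08],1]
    - [[0,0,0],[-0.32,-0.192,-0.08],1]
    - [[0,0,0],[-0.36,-0.216,-0.08],1]
    - [[0,0,0],[-0.4,-0.24,-0.08],1]
    - [[0,0,0],[-0.4,-0.24,-0.08],1]

```text
time_s: 1.3
eef_pos: [0.4925, 0.2576, 0.3112]
tool_rot: [-3.139, 0.003, 2.862]
ft_force: [0.1, -0.9, -0.1]
width: 0.0856
finger_force: 0.0
```

```bash
cat >> h.py <<'E'
from scipy.spatial.transform import Rotation as R
def rows_to(p,yaw=None):
    s=get_state(); Q=R.from_euler("xyz",s["tool_rot"]); 
    yaw=s["tool_rot"][2] if yaw is None else yaw
    T=R.from_euler("xyz",[np.pi,0,yaw])
    print("turn",(Q.inv()*T).as_rotvec().round(4),"shift",Q.inv().apply(np.array(p)-s["eef_pos"]).round(4))
def st():
    s=get_state(); print(s["time_s"],"p",s["eef_pos"].round(4),"rot",s["tool_rot"].round(4),"q",s["qpos"].round(2),"F",s["ft_force"].round(2),"T",s["ft_torque"].round(2),"w",round(s["width"],4),"ff",round(s["finger_force"],1))
E
python3 - <<'E'
from h import *
st(); rows_to([.616,.1335,.31])
t=np.load("top0.npz"); W=t["W"]; c=t["c"]; C=np.array([.616,.1335])
# axis check: base disc and knob top
k=(W[...,2]>.236)&(W[...,2]<.25)&(np.hypot(W[...,0]-.616,W[...,1]-.1335)<.03)
print("knob",np.median(W[k],0).round(4),(W[k].min(0)+W[k].max(0))/2)
s=np.load("side0.npz");V=s["W"];
for Z in(W,V):
    r=np.hypot(Z[...,0]-.616,Z[...,1]-.1335);f=(r>.02)&(r<.045)&(Z[...,2]>.13)&(Z[...,2]<.18);print("fork z",np.median(Z[f][:,2]),f.sum())
    for n,(x,y) in dict(yel=(.475,-.111)).items():
        q=(np.hypot(Z[...,0]-x,Z[...,1]-y)<.1)&(Z[...,2]>.094)&(Z[...,2]<.115)
        kk,l,ss,ce=cv2.connectedComponentsWithStats(q.astype(np.uint8))
        for i in range(1,kk):
            if ss[i,4]>5:print(n,ss[i],Z[l==i].mean(0).round(4))
E
```

```text
1.3 p [0.4925 0.2576 0.3112] rot [-3.1392e+00  2.7000e-03  2.8616e+00] q [-0.77  0.23  0.25  1.67 -0.05  1.25  0.78] F [ 0.09 -0.87 -0.13] T [ 0.02  0.01 -0.02] w 0.0856 ff 0.0
turn [-0.0024  0.0027 -0.    ] shift [-0.153  -0.0851  0.0018]
knob [0.6166 0.1339 0.2391] [0.61662375 0.1327867  0.24053414]
fork z 0.15680735561462045 434
yel [373 170   7   5  25] [ 0.5611 -0.1473  0.1005]
yel [335 185   7   8  35] [ 0.506  -0.0241  0.1019]
yel [362 196   8   7  46] [ 0.4735 -0.1112  0.1016]
yel [349 223   7   5  21] [ 0.3905 -0.0688  0.1005]
fork z 0.15676506652660305 325
yel [327 219   9   7  47] [ 0.5072 -0.0256  0.0993]
yel [285 233   7   8  36] [ 0.3901 -0.07    0.1004]
yel [318 243  10   9  64] [ 0.4754 -0.1141  0.1004]
yel [357 251   5   9  28] [ 0.5623 -0.1505  0.101 ]
```

>>> play_rows:
  commands:
    - [[0,0,0],[-0.045,-0.025,0],1]
    - [[0,0,0],[-0.09,-0.05,0],1]
    - [[0,0,0],[-0.135,-0.075,0],1]
    - [[0,0,0],[-0.1535,-0.0855,0.002],1]
    - [[0,0,0],[-0.1535,-0.0855,0.002],1]
    - [[0,0,0],[-0.1535,-0.0855,0.002],1]
    - [[0,0,0],[-0.1535,-0.0855,0.002],1]

```text
time_s: 2.0
eef_pos: [0.6124, 0.1429, 0.309]
tool_rot: [3.141, -0.001, 2.874]
ft_force: [0.3, 0.0, -0.6]
width: 0.0852
finger_force: 0.0
```

```bash
python3 - <<'E'
from h import *
st(); rows_to([.6165,.1335,.205])
E
```

```text
2.0 p [0.6124 0.1429 0.309 ] rot [ 3.1411e+00 -1.2000e-03  2.8739e+00] q [-0.54  0.37  0.32  1.49 -0.12  1.29  1.1 ] F [ 0.28  0.02 -0.57] T [-0.05 -0.02  0.04] w 0.0852 ff 0.0
turn [ 0.0005 -0.0012 -0.    ] shift [-0.0066 -0.008   0.104 ]
```

>>> play_rows:
  commands:
    - [[0,0,0],[-0.0065,-0.008,0.03],1]
    - [[0,0,0],[-0.0065,-0.008,0.06],1]
    - [[0,0,0],[-0.0065,-0.008,0.09],1]
    - [[0,0,0],[-0.0065,-0.008,0.104],1]
    - [[0,0,0],[-0.0065,-0.008,0.104],1]
    - [[0,0,0],[-0.0065,-0.008,0.104],1]

```text
time_s: 2.6
eef_pos: [0.6178, 0.1326, 0.2065]
tool_rot: [3.141, 0.001, 2.873]
ft_force: [0.5, 0.5, 0.8]
width: 0.0853
finger_force: 0.0
```

>>> play_rows:
  commands:
    - [[0,0,0],[0,0,0],-1]
    - [[0,0,0],[0,0,0],-1]
    - [[0,0,0],[0,0,0],-1]
    - [[0,0,0],[0,0,0],-1]
    - [[0,0,0],[0,0,0],-1]
    - [[0,0,0],[0,0,0],-1]
    - [[0,0,0],[0,0,0],-1]
    - [[0,0,0],[0,0,0],-1]

```text
time_s: 3.4
eef_pos: [0.6187, 0.1346, 0.207]
tool_rot: [3.137, 0.003, 2.874]
ft_force: [0.5, 6.0, 5.3]
width: 0.0307
finger_force: 59.8
```

```bash
python3 - <<'E'
from h import *
st()
E
```

```text
3.4 p [0.6187 0.1346 0.207 ] rot [3.1370e+00 2.6000e-03 2.8739e+00] q [-0.51  0.45  0.31  1.62 -0.15  1.09  1.14] F [0.52 6.   5.32] T [ 1.06 -0.25  0.  ] w 0.0307 ff 59.8
```

>>> play_rows:
  commands:
    - [[0,0,0.04],[0,0,0],-1]
    - [[0,0,0.12],[0,0,0],-1]
    - [[0,0,0.22],[0,0,0],-1]
    - [[0,0,0.32],[0,0,0],-1]
    - [[0,0,0.42],[0,0,0],-1]
    - [[0,0,0.52],[0,0,0],-1]
    - [[0,0,0.62],[0,0,0],-1]
    - [[0,0,0.72],[0,0,0],-1]
    - [[0,0,0.82],[0,0,0],-1]
    - [[0,0,0.92],[0,0,0],-1]
    - [[0,0,1.02],[0,0,0],-1]
    - [[0,0,1.1],[0,0,0],-1]

```text
time_s: 4.6
eef_pos: [0.6188, 0.1351, 0.2069]
tool_rot: [3.137, -0.004, 1.771]
ft_force: [2.7, 7.5, 4.6]
width: 0.03
finger_force: 59.7
```

```bash
python3 - <<'E'
from h import *
st()
E
```

```text
4.6 p [0.6188 0.1351 0.2069] rot [ 3.1371 -0.0035  1.7707] q [-0.68  0.48  0.56  1.64 -0.28  1.1   0.16] F [2.72 7.47 4.56] T [ 1.37 -0.18  0.12] w 0.03 ff 59.7
```

>>> play_rows:
  commands:
    - [[0,0,0.08],[0,0,0],-1]
    - [[0,0,0.18],[0,0,0],-1]
    - [[0,0,0.29],[0,0,0],-1]
    - [[0,0,0.4],[0,0,0],-1]
    - [[0,0,0.51],[0,0,0],-1]
    - [[0,0,0.62],[0,0,0],-1]
    - [[0,0,0.73],[0,0,0],-1]
    - [[0,0,0.84],[0,0,0],-1]
    - [[0,0,0.95],[0,0,0],-1]
    - [[0,0,1.06],[0,0,0],-1]
    - [[0,0,1.16],[0,0,0],-1]
    - [[0,0,1.23],[0,0,0],-1]

```text
time_s: 5.8
eef_pos: [0.6193, 0.1352, 0.207]
tool_rot: [-3.14, -0.006, 0.541]
ft_force: [4.3, 7.3, 6.1]
width: 0.0299
finger_force: 59.8
```

>>> play_rows:
  commands:
    - [[0,0,0.01],[0,0,0],-1]
    - [[0,0,0.01],[0,0,0],-1]
    - [[0,0,0.01],[0,0,0],-1]
    - [[0,0,0.01],[0,0,0],-1]

```text
time_s: 6.2
eef_pos: [0.6193, 0.1351, 0.207]
tool_rot: [-3.14, -0.006, 0.534]
ft_force: [3.8, 7.1, 5.3]
width: 0.0301
finger_force: 59.8
```

```bash
cat >> h.py <<'E'
def crown():
    # axis, hung-knob tops in both views
    out={}
    for n in("top","side"):
        c,W,im=look(n); q=(W[...,2]>.186)&(W[...,2]<.2)&(np.hypot(W[...,0]-.617,W[...,1]-.1345)<.1)&(np.hypot(W[...,0]-.617,W[...,1]-.1345)>.055)
        k,l,ss,ce=cv2.connectedComponentsWithStats(q.astype(np.uint8))
        P=[]
        for i in range(1,k):
            if ss[i,4]>12: p=W[l==i]; P.append((p[:,:2].min(0)+p[:,:2].max(0))/2)
        P=np.array(P); a=np.degrees(np.arctan2(P[:,1]-.1345,P[:,0]-.617)); print(n,P.round(4).tolist(),a.round(1))
        out[n]=(c,W,im)
    return out
E
python3 - <<'E'
from h import *
st(); o=crown(); c=o["top"][0]; cv2.imwrite("pics/t2.png",cv2.resize(c[100:240,230:430],None,fx=4,fy=4,interpolation=cv2.INTER_CUBIC)[:,:,::-1])
E
```

```text
6.2 p [0.6193 0.1351 0.207 ] rot [-3.1399 -0.0064  0.5344] q [-0.87  0.56  0.87  1.65 -0.47  1.15 -0.92] F [3.82 7.09 5.3 ] T [ 1.77 -0.6  -0.01] w 0.0301 ff 59.8
top [[0.6564, 0.0662], [0.5776, 0.0659]] [ -60.  -119.9]
side [[0.5797, 0.2], [0.6959, 0.1303], [0.6566, 0.0626], [0.5795, 0.0655]] [ 119.6   -3.   -61.2 -118.5]
```

View pics/t2.png

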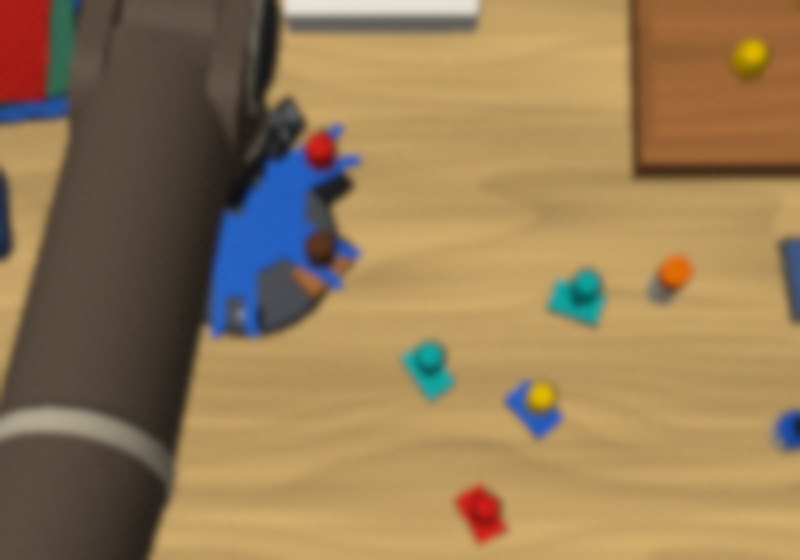

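The picture shows the crown turned: the empty fork at crop (235,315) points to the arm and the hung knobs lie at ±60° and ±120°. Now I release and rise.

>>> play_rows:
  commands:
    - [[0,0,0],[0,0,0],0.3]
    - [[0,0,0],[0,0,0],0.3]
    - [[0,0,0],[0,0,0],0.3]
    - [[0,0,0],[0,0,0],0.3]
    - [[0,0,0],[0,0,-0.02],0.3]
    - [[0,0,0],[0,0,-0.06],0.3]
    - [[0,0,0],[0,0,-0.09],0.3]
    - [[0,0,0],[0,0,-0.09],0.3]
    - [[0,0,0],[0,0,-0.09],0.3]

```text
time_s: 7.2
eef_pos: [0.6176, 0.1315, 0.2956]
tool_rot: [-3.141, -0.001, 0.532]
ft_force: [0.1, 0.6, -0.5]
width: 0.0557
finger_force: 0.0
```

```bash
python3 - <<'E'
from h import *
st(); crown(); rows_to([.4745,-.1125,.2], np.radians(0))
rows_to([.4745,-.1125,.2])
E
```

```text
7.2 p [0.6176 0.1315 0.2956] rot [-3.1415e+00 -9.0000e-04  5.3160e-01] q [-0.9   0.49  0.92  1.54 -0.4   1.31 -0.97] F [ 0.09  0.65 -0.53] T [ 0.03 -0.03  0.02] w 0.0557 ff 0.0
top [[0.6565, 0.0663], [0.5774, 0.0658]] [ -59.9 -120. ]
side [[0.6579, 0.1994], [0.5794, 0.1991], [0.696, 0.1292], [0.6569, 0.0651], [0.579, 0.0658]] [  57.8  120.2   -3.8  -60.1 -119. ]
turn [-3.000e-04  1.800e-03  5.318e-01] shift [-0.2464  0.1384  0.0944]
turn [-0.0007  0.0016 -0.    ] shift [-0.2464  0.1384  0.0944]
```

>>> play_rows:
  commands:
    - [[0,0,0.05],[-0.03,0.017,0],0.3]
    - [[0,0,0.12],[-0.07,0.04,0],0.3]
    - [[0,0,0.2],[-0.11,0.062,0],0.3]
    - [[0,0,0.28],[-0.15,0.084,0.01],0.3]
    - [[0,0,0.36],[-0.19,0.107,0.03],0.3]
    - [[0,0,0.45],[-0.22,0.124,0.06],0.3]
    - [[0,0,0.53],[-0.245,0.138,0.085],0.3]
    - [[0,0,0.532],[-0.2455,0.1375,0.0945],0.3]
    - [[0,0,0.532],[-0.2455,0.1375,0.0945],0.3]
    - [[0,0,0.532],[-0.2455,0.1375,0.0945],0.3]

```text
time_s: 8.3
eef_pos: [0.4762, -0.1106, 0.2008]
tool_rot: [3.141, 0.0, 0.002]
ft_force: [-0.8, 0.4, 0.3]
width: 0.0553
finger_force: 0.0
```

```bash
python3 - <<'E'
from h import *
st(); rows_to([.4755,-.1115,.077],0)
c,W,im=look("side"); cv2.imwrite("pics/s3.png",cv2.resize(c[120:320,230:430],None,fx=3,fy=3,interpolation=cv2.INTER_CUBIC)[:,:,::-1])
E
```

```text
8.3 p [ 0.4762 -0.1106  0.2008] rot [3.1412e+00 4.0000e-04 1.8000e-03] q [-0.76  0.35  1.12  2.   -0.37  1.01 -1.03] F [-0.84  0.39  0.32] T [-0.02  0.01  0.04] w 0.0553 ff 0.0
turn [0.0004 0.0004 0.0018] shift [-0.0006  0.0009  0.1238]
```

View pics/s3.png

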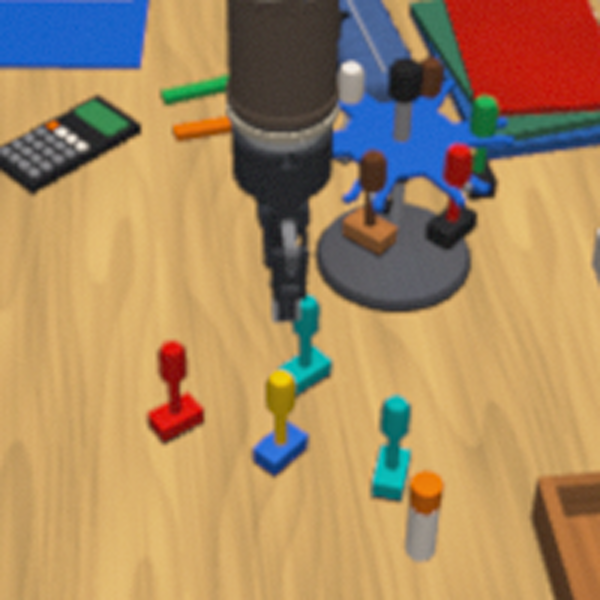

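The picture shows the open fingers hanging above the yellow stamp at crop (280,375), with the turquoise stamps clear of them. I descend and grip.

>>> play_rows:
  commands:
    - [[0,0,0],[0,0.001,0.04],0.3]
    - [[0,0,0],[0,0.001,0.08],0.3]
    - [[0,0,0],[0,0.001,0.105],0.3]
    - [[0,0,0],[0,0.001,0.12],0.3]
    - [[0,0,0],[0,0.001,0.128],0.3]
    - [[0,0,0],[0,0.001,0.128],0.3]
    - [[0,0,0],[0,0.001,0.128],0.3]
    - [[0,0,0],[0,0.001,0.128],0.3]

```text
time_s: 9.15
eef_pos: [0.4764, -0.1122, 0.0737]
tool_rot: [-3.141, -0.002, 0.0]
ft_force: [0.7, 0.9, -0.3]
width: 0.0557
finger_force: 0.0
```

>>> play_rows:
  commands:
    - [[0,0,0],[0,0,0],0]
    - [[0,0,0],[0,0,0],-0.2]
    - [[0,0,0],[0,0,0],-1]
    - [[0,0,0],[0,0,0],-1]
    - [[0,0,0],[0,0,0],-1]
    - [[0,0,0],[0,0,0],-1]
    - [[0,0,0],[0,0,0],-1]

```text
time_s: 9.85
eef_pos: [0.476, -0.1123, 0.0731]
tool_rot: [-3.141, -0.001, -0.0]
ft_force: [0.3, 0.8, 5.0]
width: 0.0241
finger_force: 58.8
```

```bash
python3 - <<'E'
from h import *
st()
c,W,im=look("side");c2,W2,im2=look("top")
for Z,cc in((W,c),(W2,c2)):
    H=cv2.cvtColor(cc,cv2.COLOR_RGB2HSV)
    m=(np.hypot(Z[...,0]-.475,Z[...,1]+.111)<.05)&(Z[...,2]<.1)&(Z[...,2]>.015)&(H[...,0]>100)&(H[...,0]<125)&(H[...,1]>150)
    print(m.sum(),np.median(Z[m],0).round(4) if m.any() else "")
E
```

```text
9.85 p [ 0.476  -0.1123  0.0731] rot [-3.1413e+00 -9.0000e-04 -2.0000e-04] q [-0.55  0.54  0.9   2.12 -0.62  0.77 -0.82] F [0.35 0.83 4.98] T [ 0.07 -0.   -0.02] w 0.0241 ff 58.8
100 [ 0.4726 -0.1201  0.0203]
0
```

>>> play_rows:
  commands:
    - [[0,0,0],[0,0,-0.01],-1]
    - [[0,0,0],[0,0,-0.04],-1]
    - [[0,0,0],[0,0,-0.08],-1]
    - [[0,0,0],[0,0,-0.12],-1]
    - [[0,0,0],[0,0,-0.16],-1]
    - [[0,0,0],[0,0,-0.18],-1]
    - [[0,0,0],[0,-0.03,-0.18],-1]
    - [[0,0,0],[0,-0.07,-0.18],-1]
    - [[0,0,0],[0,-0.11,-0.18],-1]
    - [[0,0,0],[0,-0.15,-0.18],-1]
    - [[0,0,0],[0,-0.19,-0.18],-1]
    - [[0,0,0],[0,-0.22,-0.18],-1]

```text
time_s: 11.15
eef_pos: [0.4749, 0.1101, 0.253]
tool_rot: [-3.141, 0.001, 0.001]
ft_force: [0.2, 0.9, -0.1]
width: 0.0244
finger_force: 59.0
```

>>> play_rows:
  commands:
    - [[0,0,0],[0,-0.02,0],-1]
    - [[0,0,0],[0,-0.027,0.02],-1]
    - [[0,0,0],[0,-0.027,0.05],-1]
    - [[0,0,0],[0,-0.027,0.07],-1]
    - [[0,0,0],[0,-0.027,0.08],-1]
    - [[0,0,0],[0,-0.027,0.08],-1]
    - [[0,0,0],[0,-0.027,0.08],-1]
    - [[0,0,0],[0,-0.027,0.08],-1]

```text
time_s: 11.95
eef_pos: [0.4764, 0.1346, 0.1738]
tool_rot: [-3.141, -0.001, -0.001]
ft_force: [-0.2, -0.3, -0.7]
width: 0.024
finger_force: 59.0
```

```bash
python3 - <<'E'
from h import *
st(); rows_to([.474,.1346,.171],0)
c,W,im=look("side"); cv2.imwrite("pics/s4.png",cv2.resize(c[100:240,270:430],None,fx=4,fy=4,interpolation=cv2.INTER_CUBIC)[:,:,::-1])
H=cv2.cvtColor(c,cv2.COLOR_RGB2HSV)
near=(np.hypot(W[...,0]-.474,W[...,1]-.1346)<.06)
m=near&(H[...,0]>20)&(H[...,0]<32)&(H[...,1]>180)&(W[...,2]>.13);print("knob",m.sum(),np.median(W[m],0).round(4) if m.any() else "", np.argwhere(m).mean(0) if m.any() else "")
m=near&(H[...,0]>100)&(H[...,0]<125)&(H[...,1]>150)&(W[...,2]>.08)&(W[...,2]<.14);print("block",m.sum(),np.median(W[m],0).round(4),W[m].min(0),W[m].max(0))
E
```

```text
11.95 p [0.4764 0.1346 0.1738] rot [-3.1408e+00 -1.5000e-03 -7.0000e-04] q [-1.21  0.41  1.09  2.02 -0.44  0.97 -1.47] F [-0.17 -0.31 -0.74] T [-0.02  0.01 -0.01] w 0.024 ff 59.0
turn [-0.0008 -0.0015 -0.0007] shift [-0.0024 -0.      0.0028]
knob 23 [0.4776 0.1296 0.1449] [172.17391304 313.56521739]
block 113 [0.4745 0.1247 0.1174] [0.45455193 0.10935101 0.10238775] [0.49955502 0.15188936 0.1259059 ]
```

View pics/s4.png

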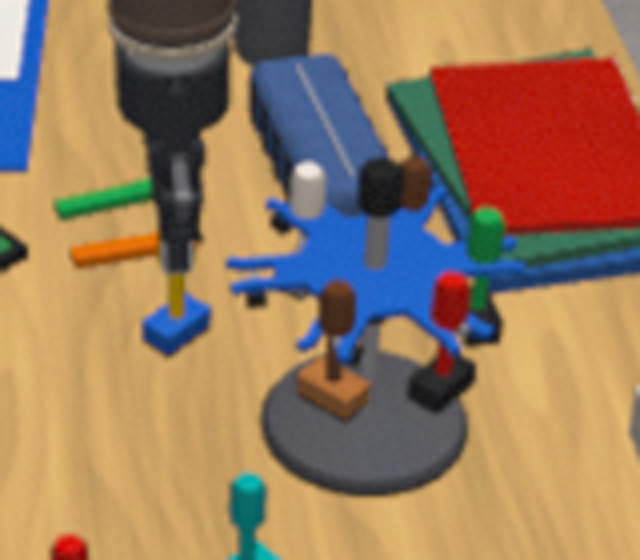

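The picture shows the stamp upright in the fingers, neck at crop (176,295), in line with the empty fork whose prongs are at crop (230,265) and (235,290). Next I check the slot centre relative to the axis in this view.

```bash
python3 - <<'E'
from h import *
c,W,im=look("side")
H=cv2.cvtColor(c,cv2.COLOR_RGB2HSV)
m=(W[...,2]>.148)&(W[...,2]<.166)&(H[...,0]>100)&(H[...,0]<125)&(H[...,1]>140)
for a,b in((.514,.522),(.522,.53),(.53,.538)):
    q=m&(W[...,0]>a)&(W[...,0]<b)&(abs(W[...,1]-.134)<.03)
    y=np.sort(W[q][:,1]);print(a,len(y),(y*1000).round(1).tolist(),W[q][:,2].mean().round(4))
q=m&(np.hypot(W[...,0]-.617,W[...,1]-.1335)<.045)
print("xmin",W[m&(abs(W[...,1]-.134)<.03)][:,0].min())
E
```

```text
0.514 6 [114.1, 114.4, 119.7, 141.0, 144.2, 148.6] 0.1558
0.522 12 [115.5, 117.4, 117.9, 119.0, 120.3, 122.9, 140.8, 141.6, 142.9, 143.3, 143.7, 143.9] 0.1555
0.53 16 [113.0, 114.7, 116.2, 117.9, 118.7, 120.4, 120.5, 121.1, 121.7, 124.2, 143.0, 144.1, 145.2, 145.5, 145.8, 146.1] 0.1539
xmin 0.5163560918840291
```

>>> play_rows:
  commands:
    - [[0,0,0],[0.01,0,0.003],-1]
    - [[0,0,0],[0.02,0,0.003],-1]
    - [[0,0,0],[0.027,0,0.003],-1]
    - [[0,0,0],[0.03,0,0.003],-1]
    - [[0,0,0],[0.033,0,0.003],-1]
    - [[0,0,0],[0.036,0,0.003],-1]
    - [[0,0,0],[0.036,0,0.003],-1]
    - [[0,0,0],[0.036,0,0.003],-1]

```text
time_s: 12.85
eef_pos: [0.5115, 0.1346, 0.1697]
tool_rot: [3.142, 0.0, -0.0]
ft_force: [-0.2, 0.1, -1.0]
width: 0.0241
finger_force: 59.0
```

>>> play_rows:
  commands:
    - [[0,0,0],[0.002,0,0],-1]
    - [[0,0,0],[0.004,0,0],-1]
    - [[0,0,0],[0.006,0,0],-1]
    - [[0,0,0],[0.008,0,0],-1]
    - [[0,0,0],[0.008,0,0],-1]

```text
time_s: 13.35
eef_pos: [0.5199, 0.1347, 0.1698]
tool_rot: [3.141, -0.0, -0.0]
ft_force: [-0.1, -1.1, -0.3]
width: 0.0237
finger_force: 59.0
```

```bash
python3 - <<'E'
from h import *
st()
E
```

```text
13.35 p [0.5199 0.1347 0.1698] rot [ 3.1415e+00 -2.0000e-04 -3.0000e-04] q [-1.1   0.49  1.03  1.93 -0.5   1.01 -1.42] F [-0.08 -1.09 -0.3 ] T [-0.   -0.   -0.01] w 0.0237 ff 59.0
```

No contact yet. I advance in 1 mm rows through the catch.

>>> play_rows:
  commands:
    - [[0,0,0],[0.001,0,0],-1]
    - [[0,0,0],[0.002,0,0],-1]
    - [[0,0,0],[0.003,0,0],-1]
    - [[0,0,0],[0.004,0,0],-1]

```text
time_s: 13.75
eef_pos: [0.5236, 0.1348, 0.1697]
tool_rot: [-3.142, 0.0, -0.0]
ft_force: [-1.0, -0.2, -0.6]
width: 0.0239
finger_force: 59.0
```

>>> play_rows:
  commands:
    - [[0,0,0],[0.001,0,0],-1]
    - [[0,0,0],[0.002,0,0],-1]

```text
time_s: 13.95
eef_pos: [0.5253, 0.1349, 0.1696]
tool_rot: [-3.141, 0.001, -0.0]
ft_force: [-1.2, 0.8, 0.1]
width: 0.0241
finger_force: 59.0
```

>>> play_rows:
  commands:
    - [[0,0,0],[0.001,0,0],-1]
    - [[0,0,0],[0.002,0,0],-1]

```text
time_s: 14.15
eef_pos: [0.5276, 0.1348, 0.1697]
tool_rot: [-3.141, 0.0, -0.0]
ft_force: [-1.2, -0.2, -0.8]
width: 0.0237
finger_force: 59.0
```

>>> play_rows:
  commands:
    - [[0,0,0],[0.001,0,0],-1]
    - [[0,0,0],[0.002,0,0],-1]

```text
time_s: 14.35
eef_pos: [0.5297, 0.1347, 0.1698]
tool_rot: [-3.142, -0.0, -0.0]
ft_force: [-1.6, 0.6, 0.3]
width: 0.0242
finger_force: 59.0
```

>>> play_rows:
  commands:
    - [[0,0,0],[0.001,0,0],-1]
    - [[0,0,0],[0.002,0,0],-1]

```text
time_s: 14.55
eef_pos: [0.5318, 0.1347, 0.1698]
tool_rot: [-3.142, -0.0, -0.0]
ft_force: [-1.5, 1.0, -0.3]
width: 0.0239
finger_force: 59.0
```

>>> play_rows:
  commands:
    - [[0,0,0],[0.001,0,0],-1]
    - [[0,0,0],[0.002,0,0],-1]

```text
time_s: 14.75
eef_pos: [0.5339, 0.1347, 0.1698]
tool_rot: [-3.142, -0.0, -0.0]
ft_force: [-0.3, 0.8, -0.4]
width: 0.0242
finger_force: 59.0
```

```bash
python3 - <<'E'
from h import *
st()
c,W,im=look("side"); cv2.imwrite("pics/s5.png",cv2.resize(c[130:220,310:410],None,fx=6,fy=6,interpolation=cv2.INTER_CUBIC)[:,:,::-1])
crown()
E
```

```text
14.75 p [0.5339 0.1347 0.1698] rot [-3.1416e+00 -4.0000e-04 -1.0000e-04] q [-1.07  0.51  1.01  1.89 -0.51  1.02 -1.41] F [-0.25  0.75 -0.41] T [ 0.24  0.06 -0.06] w 0.0242 ff 59.0
top [[0.6954, 0.1334], [0.6563, 0.0663], [0.5776, 0.0659]] [  -0.8  -60.  -119.9]
side [[0.6572, 0.2011], [0.5788, 0.2001], [0.6973, 0.1339], [0.533, 0.1202], [0.6583, 0.0647], [0.5807, 0.063]] [  58.9  120.2   -0.4 -170.3  -59.4 -116.9]
```

View pics/s5.png

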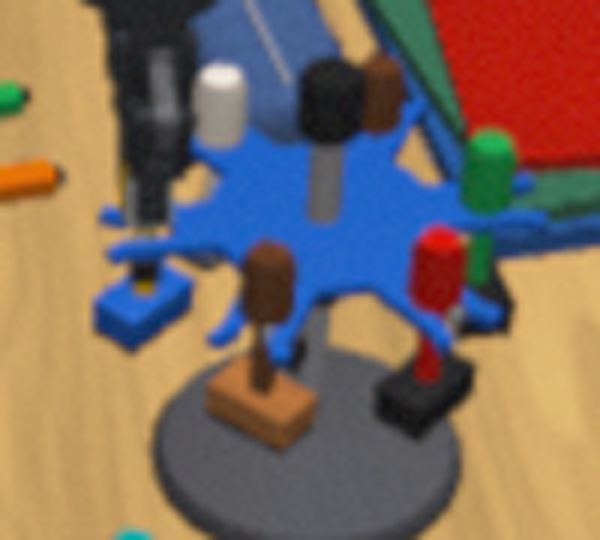

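The picture shows the neck between the prongs at crop (145,275), the block hanging below and the crown unmoved to within about 2°. I go on to the slot's end.

>>> play_rows:
  commands:
    - [[0,0,0],[0.001,0,0],-1]
    - [[0,0,0],[0.002,0,0],-1]

```text
time_s: 15.1
eef_pos: [0.5357, 0.1347, 0.1698]
tool_rot: [-3.142, -0.0, -0.0]
ft_force: [-0.5, 1.1, -0.4]
width: 0.0239
finger_force: 59.0
```

>>> play_rows:
  commands:
    - [[0,0,0],[0.001,0,0],-1]
    - [[0,0,0],[0.001,0,0],-1]

```text
time_s: 15.3
eef_pos: [0.5369, 0.1346, 0.1698]
tool_rot: [3.141, -0.0, -0.0]
ft_force: [0.0, 1.0, -0.9]
width: 0.0241
finger_force: 59.0
```

>>> play_rows:
  commands:
    - [[0,0,0],[0.001,0,0],-1]
    - [[0,0,0],[0.001,0,0],-1]

```text
time_s: 15.5
eef_pos: [0.5378, 0.1346, 0.1698]
tool_rot: [3.141, -0.0, -0.0]
ft_force: [0.4, -0.7, -0.4]
width: 0.024
finger_force: 59.0
```

```bash
python3 - <<'E'
from h import *
st()
E
```

```text
15.5 p [0.5378 0.1346 0.1698] rot [ 3.1415e+00 -2.0000e-04 -3.0000e-04] q [-1.06  0.52  1.01  1.89 -0.51  1.02 -1.4 ] F [ 0.36 -0.7  -0.41] T [ 0.03 -0.05 -0.  ] w 0.024 ff 59.0
```

>>> play_rows:
  commands:
    - [[0,0,0],[0.001,0,0],-1]
    - [[0,0,0],[0.001,0,0],-1]

```text
time_s: 15.7
eef_pos: [0.5387, 0.1346, 0.1698]
tool_rot: [3.141, -0.0, -0.0]
ft_force: [-0.0, -0.0, -0.3]
width: 0.0242
finger_force: 59.0
```

>>> play_rows:
  commands:
    - [[0,0,0],[0.001,0,0],-1]
    - [[0,0,0],[0.001,0,0],-1]

```text
time_s: 15.9
eef_pos: [0.5397, 0.1346, 0.1698]
tool_rot: [3.142, -0.0, -0.0]
ft_force: [0.1, -0.3, -1.1]
width: 0.0239
finger_force: 59.0
```

>>> play_rows:
  commands:
    - [[0,0,0],[0.001,0,0],-1]
    - [[0,0,0],[0.001,0,0],-1]

```text
time_s: 16.1
eef_pos: [0.5405, 0.1347, 0.1697]
tool_rot: [3.142, 0.0, -0.0]
ft_force: [-0.9, -0.8, -0.9]
width: 0.0242
finger_force: 59.0
```

>>> play_rows:
  commands:
    - [[0,0,0],[0.001,0,0],-1]
    - [[0,0,0],[0.001,0,0],-1]

```text
time_s: 16.3
eef_pos: [0.5409, 0.1347, 0.1696]
tool_rot: [-3.142, 0.002, -0.0]
ft_force: [-2.8, -0.7, 1.1]
width: 0.024
finger_force: 59.2
```

```bash
python3 - <<'E'
from h import *
st()
E
```

```text
16.3 p [0.5409 0.1347 0.1696] rot [-3.1415e+00  1.7000e-03 -2.0000e-04] q [-1.05  0.52  1.    1.88 -0.52  1.03 -1.4 ] F [-2.75 -0.68  1.14] T [-0.03  0.88  0.02] w 0.024 ff 59.2
```

The slot's end is felt at TCP x 0.5407, against a predicted 0.5407. I ease off 0.5 mm and lower by feel.

>>> play_rows:
  commands:
    - [[0,0,0],[-0.0005,0,0.001],-1]
    - [[0,0,0],[-0.0005,0,0.002],-1]
    - [[0,0,0],[-0.0005,0,0.003],-1]
    - [[0,0,0],[-0.0005,0,0.003],-1]

```text
time_s: 16.7
eef_pos: [0.5408, 0.1347, 0.1665]
tool_rot: [3.142, 0.001, -0.0]
ft_force: [-3.3, 0.1, 0.7]
width: 0.0241
finger_force: 59.2
```

>>> play_rows:
  commands:
    - [[0,0,0],[0,0,0.001],-1]
    - [[0,0,0],[0,0,0.001],-1]

```text
time_s: 16.9
eef_pos: [0.5409, 0.1347, 0.1656]
tool_rot: [3.142, 0.001, -0.0]
ft_force: [-4.5, 1.0, 0.8]
width: 0.0241
finger_force: 59.2
```

>>> play_rows:
  commands:
    - [[0,0,0],[0,0,0.001],-1]
    - [[0,0,0],[0,0,0.001],-1]

```text
time_s: 17.1
eef_pos: [0.5409, 0.1347, 0.1646]
tool_rot: [3.142, 0.0, -0.0]
ft_force: [-4.5, -0.5, 2.2]
width: 0.0239
finger_force: 59.3
```

>>> play_rows:
  commands:
    - [[0,0,0],[-0.0007,0,0.0005],-1]
    - [[0,0,0],[-0.0007,0,0.0005],-1]

```text
time_s: 17.3
eef_pos: [0.5407, 0.1347, 0.1643]
tool_rot: [3.142, -0.001, -0.0]
ft_force: [-3.0, -0.2, 0.3]
width: 0.0242
finger_force: 59.2
```

>>> play_rows:
  commands:
    - [[0,0,0],[0,0,0.0007],-1]
    - [[0,0,0],[0,0,0.0007],-1]

```text
time_s: 17.5
eef_pos: [0.5407, 0.1347, 0.1636]
tool_rot: [3.142, -0.001, -0.0]
ft_force: [-3.4, -0.4, -1.0]
width: 0.0244
finger_force: 59.2
```

```bash
python3 - <<'E'
from h import *
st()
E
```

```text
17.5 p [0.5407 0.1347 0.1636] rot [ 3.1416e+00 -5.0000e-04 -1.0000e-04] q [-1.05  0.53  1.    1.88 -0.52  1.02 -1.4 ] F [-3.39 -0.45 -0.96] T [-0.01  0.6   0.01] w 0.0244 ff 59.2
```

Underside is at about 0.1575, near contact. I continue in 0.7 mm steps.

>>> play_rows:
  commands:
    - [[0,0,0],[-0.0003,0,0.0007],-1]
    - [[0,0,0],[-0.0003,0,0.0007],-1]

```text
time_s: 17.7
eef_pos: [0.5406, 0.1347, 0.163]
tool_rot: [3.142, -0.001, -0.0]
ft_force: [-0.8, 1.2, 0.8]
width: 0.024
finger_force: 59.1
```

>>> play_rows:
  commands:
    - [[0,0,0],[0,0,0.0007],-1]
    - [[0,0,0],[0,0,0.0007],-1]

```text
time_s: 17.9
eef_pos: [0.5406, 0.1347, 0.1626]
tool_rot: [-3.141, -0.001, -0.0]
ft_force: [-2.6, -0.6, 4.4]
width: 0.024
finger_force: 59.6
```

>>> play_rows:
  commands:
    - [[0,0,0],[0,0,0],-1]
    - [[0,0,0],[0,0,0],-1]
    - [[0,0,0],[0,0,0],-1]

```text
time_s: 18.2
eef_pos: [0.5405, 0.1347, 0.1625]
tool_rot: [-3.141, -0.001, -0.0]
ft_force: [-2.4, -0.4, 5.3]
width: 0.024
finger_force: 59.6
```

```bash
python3 - <<'E'
from h import *
st()
E
```

```text
18.2 p [0.5405 0.1347 0.1625] rot [-3.1413e+00 -8.0000e-04 -3.0000e-04] q [-1.05  0.53  1.    1.89 -0.52  1.01 -1.39] F [-2.36 -0.44  5.32] T [-0.03  0.47 -0.02] w 0.024 ff 59.6
```

The knob is seated: 5 N up, underside at 0.1565, matching the 0.157 the cameras saw. I release.

>>> play_rows:
  commands:
    - [[0,0,0],[0,0,0],-0.35]
    - [[0,0,0],[0,0,0],-0.25]
    - [[0,0,0],[0,0,0],-0.1]
    - [[0,0,0],[0,0,0],0]
    - [[0,0,0],[0,0,0],0.1]
    - [[0,0,0],[0,0,0],0.1]
    - [[0,0,0],[0,0,0],0.1]

```text
time_s: 18.9
eef_pos: [0.5401, 0.1347, 0.1622]
tool_rot: [-3.142, -0.0, -0.0]
ft_force: [0.5, 0.8, 0.1]
width: 0.0469
finger_force: 0.0
```

```bash
python3 - <<'E'
from h import *
st()
E
```

```text
18.9 p [0.5401 0.1347 0.1622] rot [-3.1416e+00 -0.0000e+00 -2.0000e-04] q [-1.05  0.53  1.    1.89 -0.52  1.01 -1.39] F [0.53 0.83 0.1 ] T [-0.    0.03  0.  ] w 0.0469 ff 0.0
```

Free of force. I rise straight up, then back away.

>>> play_rows:
  commands:
    - [[0,0,0],[0,0,-0.01],0.1]
    - [[0,0,0],[0,0,-0.025],0.1]
    - [[0,0,0],[0,0,-0.05],0.1]
    - [[0,0,0],[0,0,-0.08],0.1]
    - [[0,0,0],[-0.03,0,-0.11],0.1]
    - [[0,0,0],[-0.07,0,-0.13],0.1]
    - [[0,0,0],[-0.1,0,-0.15],0.1]
    - [[0,0,0],[-0.11,0,-0.15],0.1]
    - [[0,0,0],[-0.11,0,-0.15],0.1]
    - [[0,0,0],[-0.11,0,-0.15],0.1]

```text
time_s: 19.9
eef_pos: [0.4302, 0.136, 0.3129]
tool_rot: [-3.136, 0.001, 0.004]
ft_force: [-0.6, 0.5, -0.3]
width: 0.0469
finger_force: 0.0
```

```bash
python3 - <<'E'
from h import *
st(); o=crown(); c,W,_=o["side"]; cv2.imwrite("pics/s6.png",cv2.resize(c[120:250,290:430],None,fx=4.5,fy=4.5,interpolation=cv2.INTER_CUBIC)[:,:,::-1])
E
```

```text
19.9 p [0.4302 0.136  0.3129] rot [-3.1359e+00  5.0000e-04  3.7000e-03] q [-1.72 -0.04  1.32  1.93  0.04  1.22 -1.97] F [-0.61  0.49 -0.26] T [-0.03 -0.01  0.02] w 0.0469 ff 0.0
top [[0.693, 0.1347], [0.6563, 0.0663], [0.6536, 0.1995], [0.5774, 0.0644]] [ 1.000e-01 -6.000e+01  6.060e+01 -1.194e+02]
side [[0.6567, 0.2001], [0.5796, 0.1958], [0.6956, 0.1343], [0.5405, 0.1321], [0.6569, 0.0663], [0.58, 0.0646]] [  58.8  121.4   -0.2 -178.2  -59.7 -117.9]
```

View pics/s6.png

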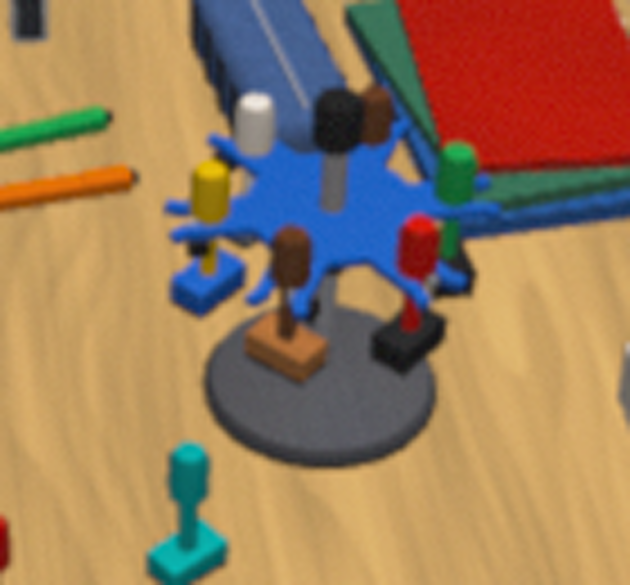

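The picture shows the yellow stamp hanging upright in the front fork, knob at crop (210,190), 78 mm from the axis. The other stamps are undisturbed, so I hand in.

```bash
python3 -c "
from cell import *
print(finish_job())"
```

```text
the job is handed in; nothing more can be done
None
```

I turned the carousel's empty fork to face the arm, hung the yellow stamp in it at the slot's end (about 78 mm from the axis) and released it gently, then handed the job in at about 20 s; no verdict was returned.

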